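Press a lash practice block into its bonding jig and hold it

ROBOT

A 7-joint arm with a two-finger parallel gripper is mounted at the origin on the work surface. World frame = base frame: x ahead of the robot, y to its left, z up, the work surface at z = 0. Lengths are in mm, angles in rad, forces in N, time in s.
With the tool pointing down it reaches from about 400 to 875 mm from the base axis. Payload 4.4 kg.
Tool frame: the origin (TCP) lies on the centre line of the jaws, within the pads' length; the fingertips stand 19 mm ahead of it and the grasp point (between the pads) is the TCP; z points along the fingers, y is the line along which they close (so a half turn about z gives the same grasp; the last joint's range is limited). The gripper opens to 85 mm and grips with 20 to 120 N. Pads are 22 mm wide; open, the fingers measure 114 mm over their backs; the gripper's body (76 mm by 85 mm) begins 54 mm behind the grasp point. The pads swing forward as they close: fully open they stand 13 mm farther back than shut.
Start: joints at [1.182, 0.628, 0.038, 1.517, -0.027, 0.996, -0.02], TCP at [206.222, -616.433, 250.313] pointing down, gripper open.
Joint ranges: [-3.06, 3.06], [-0.37, 2.12], [-1.25, 1.32], [0.18, 2.47], [-1.1, 4.24], [0.23, 1.98], [-2.94, 2.94]. Speed limits (rad/s): [2.57, 2.57, 3.14, 3.14, 3.14, 3.14, 3.14].

INTERFACE

Orientations are given as [roll, pitch, yaw] about the fixed x, y, z axes, in that order (R = Rz(yaw) Ry(pitch) Rx(roll)).
In Python, from cell import ctrl, viewer, silhouettes gives the robot as it stands.
- The arm moves only by the shell command python3 -m creep 'ROWS'. ROWS is JSON, a list of rows, each an object with "jaw": the gripper command: -1 is shut, 1 is fully open, values between are in proportion; "xyz": the shift along the tool's x, y, z in mm, a list of three; "angular": the turn, a rotation vector about the tool's x, y, z in rad, a list of three. In form: [{"jaw": jaw, "xyz": [tx, ty, tz], "angular": [rx, ry, rz]}, ...]. A call has 1 to 12 rows; each row is the pose to reach, as a shift and turn from the pose commanded when the call began, along the tool's axes at that moment; what a row does not reach only later rows make up. A row lasts 1/8 s, in which the tool goes at most 62.5 mm and 10.7 degrees, less where a joint would pass 70% of its speed; a pose out of reach is approached as far as the arm can. A call with a gripper value outside its range is refused whole. The fingers move at their own pace and stop on an object; the grip force is fixed at half the most. Time passes only in rows, so rows that repeat a pose let the fingers close. It gives the time, the measured TCP pose, the force, the opening and the grip force at its end, in the units of the state.
- ctrl.read_state(): the state, without advancing time (a new reading comes with each control period).
- viewer.get_image(name): name is "side" or "top"; returns (picture, depth): 480x640x3 uint8, red, green, blue; 480x640 float32, mm along the optical axis (not along the pixel's ray), 0 where there is no reading.
- viewer.camera_model(name): a dict with "fx", "fy", "cx", "cy" (pixels), "dist" ([k1, k2, p1, p2, k3] as OpenCV has them; the pictures are not rectified), "T" (4x4, takes a point from camera to world coordinates). Camera axes: x right, y down, z forward; pixel columns grow to the right and rows downward; lengths in mm; the calibration is good to about 2 mm. A picture is of the moment at which its call begins. camera_model takes no time and is no camera call.
- ctrl.finish_job(): hands the job in; it is judged then, once.
Trained networks look in the newest picture that a camera, given by its name, has taken for a name from the list of things; names that differ only in an ending like _2 or _b are one class to them, and where a whole thing is asked for, a point or a joint stands for the part that bears it (a point fixed in the world has none). Each returns a list of dicts, best first, with "score" (0 to 1); they miss things now and then, are a little off and sometimes report something else, mostly with a low value. They report only what shows in the picture. A call takes as long as a camera call. They do not tell look-alikes from the thing itself.
- silhouettes(camera, target): "pixels" (480x640 bool, what is visible of it) and "xy" ([column, row] in pixels, amid what is visible of it).
The state is a dict: "clock": time; "qpos": joint angles; "qd": joint speeds; "tau": joint torques, N m; "eef_pos": TCP position; "tool_rot": TCP orientation; "force": force on the tool from outside, world axes, zero at the start; "torque": the same for the moment, N m; "width": finger opening in mm; "gripper_force": force on a finger pad.
Only numpy, scipy, OpenCV 4.12 (cv2) and the standard library are available. Lean on these libraries where they do the work, as an engineer would, in place of code of your own. Each camera call takes 0.05 s, during which the arm holds its last target. There are 200 camera calls.

TASK

Pick up the wooden lash practice block and set it down on the grey bed of the bonding jig, bevelled edge towards the open front, and let go of it. Then push it back flush against the aluminium fence, with its end up against the blue stop block, and with one firm diagonal push (back and down at once, roughly a kilogram) keep it pressed against the fence and the bed together: finish while still holding that push, as one does while glue takes. Do not shift the stop block, and leave the other things on the table where they are.

Things in the scene. Friction and masses are not known exactly. Their poses are not given: they have to be found in the camera images.
- jig: Bonding jig fixed to the table, place and yaw vary: flat 150 x 240 mm plate, 12 mm thick (black base, grey bed on top), fence along one long edge. Origin: centre of its underside, on the table. x points square to the fence, from the open front towards it; y along the fence, towards the stop block's end; z up. Bed spans x -75 to 75, y -120 to 120 mm; -x and -y sides are open.
- bed: The jig's grey, slick bed. Same origin and axes as the jig; its upper face is at z = 12 mm.
- fence: The jig's straight aluminium fence, 15 mm thick, 240 mm long, 30 mm high above the bed. Same origin and axes as the jig; the face that the block goes against is the plane x = 50 mm, its top is at z = 42 mm.
- stop_block: Blue stop block on the bed, clamped to the fence anywhere within 60 mm (slips only above 60 N); thumb screw on top, to 62 mm above the table. Axes parallel to the jig's. 60 mm in x (from 10 mm before its origin to the fence), 25 mm in y, 24 mm high. Origin: in the bed surface, at jig x = 0, mid-width. The block's end goes against its -y face, 12.5 mm from the origin.
- practice_block: Loose lacquered wooden block, slick, 0.15 to 0.31 kg: 50 mm (x) x 110 mm (y) x 40 mm high, white top with six black strips, pink bevel along its front (-x) top edge. Origin: centre of its underside. Starts on the table; grasp it across its 50 mm. Home: x parallel to the jig's x, back on the fence, +y end at the stop: origin at jig x = 25 mm, 67.5 mm to the -y side of the stop block's origin.
- bevel (a point): Middle of the practice block's pink 45 degree bevel (block x -17.5, y 0, z 32.5 mm), which is 15 mm wide and 15 mm high, all along y. Below it the front face is upright for 25 mm; the flat top is 35 mm deep.
- tape_roll: Bystander: roll of masking tape lying flat, 100 mm across, 24 mm high. Origin: centre of its underside.
- phone: Bystander: phone in a plum case lying flat, 148 x 74 x 10 mm. Origin: centre of its underside, x along its length.
- glass: Bystander: drinking glass, 68 mm across, 95 mm high. Origin: centre of its underside.
- water_bottle: Bystander: clear water bottle, 62 mm across, 200 mm high. Origin: centre of its underside.
- scissors: Bystander: scissors with blue handles lying flat, 180 mm long, under 12 mm high. Origin: near the pivot, x towards the tips.
- tweezers: Bystander: dark tweezers lying flat, 120 mm long. Origin: middle.
- pen: Bystander: black pen lying flat, 140 mm long. Origin: middle.
Things that resemble listed ones, but are neither listed nor needed, are in the scene too. There is more than one size of the practice_block; the one meant has the size given above.

How it is judged (in metres and radians):
On the way:
1. the practice block lies on the jig's bed, let go (z of practice_block in the frame of jig between 0.0095 and 0.0145 m and x of practice_block in the frame of jig between -0.06 and 0.035 m and y of practice_block in the frame of jig between -0.12 and 0.12 m and contact force between practice_block and bed above 0.5 N and contact force between the fingers and practice_block below 0.1 N and angle between practice_block's own z axis and vertical below 0.05 rad), for 0.2 s.
At the end, for the whole second after the job is handed in: Still pushing, at rest: fingers on block over 4 N, block on fence over 2.5 N, on bed over 4 N. Block flat on the bed, bevel to the front, back within 2.5 mm of the fence and parallel within 0.05 rad, end within 5 mm of the stop. Stop moved under 4 mm, bystanders under 30 mm (z of practice_block in the frame of jig between 0.0095 and 0.0145 m and x of practice_block in the frame of jig between 0.0225 and 0.0275 m and y of practice_block in the frame of stop_block between -0.0725 and -0.065 m and x of bevel in the frame of jig below 0.02 m and angle between the x axis of practice_block and the x axis of jig, either way round below 0.05 rad and angle between practice_block's own z axis and vertical below 0.05 rad and contact force between practice_block and fence above 2.5 N and contact force between practice_block and bed above 4 N and contact force between the fingers and practice_block above 4 N and linear speed of practice_block below 0.01 m/s and distance of stop_block from where it was at the start of the episode below 0.004 m and distance of each of tape_roll, phone, glass, water_bottle, scissors, tweezers, pen from where it was at the start of the episode below 0.03 m); the arm keeps its last pose, push and grip.
It fails at once if a bystander was knocked away or tipped (distance of any of tape_roll, phone, glass, water_bottle, scissors, tweezers, pen from where it was at the start of the episode above 0.03 m or angle between any of glass, water_bottle's own z axis and vertical above 0.5 rad).
It fails at once if the stop block was shifted (distance of stop_block from where it was at the start of the episode above 0.006 m).
It also fails if it takes over 51 s, if anything falls off the work surface, if the arm or the gripper's body presses on something with over 40 N, if the wrist force passes 120 N, or if a joint passes its speed limit or range.

## Working session

There is one attempt and no reset: what is moved stays moved. The work goes in short steps, Python scripts to look and compute and a shell command to move; the robot and the scene stay as the last step left them, time stands still between calls to the robot, and variables do not carry over. Pictures are saved under pics/ and viewed, at most 10 in all, crops included, and the job is handed in when it is done.

```bash
mkdir -p pics
cat > h.py <<'E'
import numpy as np, cv2
from cell import ctrl, viewer, silhouettes
def world(cam, uv, d):
    m=viewer.camera_model(cam); K=np.array([[m['fx'],0,m['cx']],[0,m['fy'],m['cy']],[0,0,1.]])
    p=cv2.undistortPoints(np.float64(uv).reshape(-1,1,2),K,np.array(m['dist'],float)).reshape(-1,2)
    d=np.float64(d).reshape(-1,1)
    c=np.hstack([p*d,d]); T=np.array(m['T']); return c@T[:3,:3].T+T[:3,3]
def cloud(cam, D, mask=None):
    m=(D>0) if mask is None else (mask&(D>0))
    v,u=np.nonzero(m); return world(cam,np.c_[u,v],D[v,u]),np.c_[u,v]
E
python3 - <<'E'
from h import *
for n in('top','side'):
    I,D=viewer.get_image(n); cv2.imwrite(f'pics/{n}0.png',I[:,:,::-1]); np.save(f'{n}0.npy',D)
    for t in('practice_block','jig','fence','stop_block','tape_roll','phone','glass','water_bottle','scissors','tweezers','pen'):
        for r in silhouettes(n,t)[:4]:
            P,_=cloud(n,D,r['pixels'])
            print(n,t,round(r['score'],2),np.round(r['xy']),np.round(np.median(P,0)) if len(P) else '', np.round(np.percentile(P[:,2],95)) if len(P) else '', r['pixels'].sum())
s=ctrl.read_state(); print(s['clock'],s['eef_pos'],s['tool_rot'],s['width'])
E
```

```text
top practice_block 0.96 [404. 341.] [ 337. -167.   53.] 58.0 2416
top practice_block 0.94 [405. 269.] [ 495. -175.   40.] 45.0 1336
top practice_block 0.85 [404. 211.] [ 625. -173.   31.] 36.0 683
top jig 0.92 [235. 250.] [534. 188.  13.] 44.0 7785
top jig 0.67 [302. 144.] [768.  51.  54.] 97.0 1014
top fence 0.81 [246. 223.] [590. 159.  40.] 46.0 1191
top stop_block 0.97 [219. 231.] [572. 224.  37.] 61.0 560
top stop_block 0.63 [126. 218.] [608. 445.   7.] 13.0 1151
top stop_block 0.55 [130. 291.] [444. 417.   8.] 13.0 338
top tape_roll 0.6 [368. 137.] [752. -90.  23.] 29.0 908
top phone 0.71 [544. 251.] [ 539. -475.   11.] 16.0 2516
top phone 0.69 [124. 214.] [612. 444.   8.] 13.0 954
top glass 0.65 [298. 142.] [768.  52.  53.] 97.0 1027
top water_bottle 0.6 [435. 148.] [ 726. -223.  131.] 201.0 1248
top scissors 0.84 [125. 218.] [608. 444.   7.] 13.0 1138
top tweezers 0.84 [236. 164.] [731. 190.   5.] 10.0 368
top pen 0.67 [130. 290.] [445. 416.   8.] 13.0 267
side practice_block 0.8 [303. 220.] [ 625. -161.   23.] 33.0 532
side practice_block 0.75 [406. 228.] [ 339. -138.   42.] 
[... 253 characters left out ...]
top_block 0.66 [298. 324.] [570. 237.  35.] 58.0 617
side stop_block 0.48 [315. 324.] [535. 222.  12.] 43.0 5435
side tape_roll 0.58 [254. 232.] [ 741. -101.   17.] 25.0 605
side glass 0.69 [240. 256.] [750.  73.  67.] 94.0 1032
side water_bottle 0.71 [264. 190.] [ 733. -206.   92.] 189.0 1203
side water_bottle 0.47 [328. 326.] [516. 206.  11.] 14.0 3972
side scissors 0.83 [264. 407.] [605. 450.   7.] 12.0 1208
side tweezers 0.69 [233. 318.] [728. 195.   4.] 8.0 276
side tweezers 0.62 [264. 191.] [ 733. -206.   96.] 193.0 1182
side pen 0.88 [355. 409.] [438. 424.   8.] 12.0 330
1.2 [ 206.21067873 -616.43869496  250.31885981] [ 3.14157166e+00 -3.40385863e-06  3.22784736e-01] 85.60649265890524
```

View pics/top0.png

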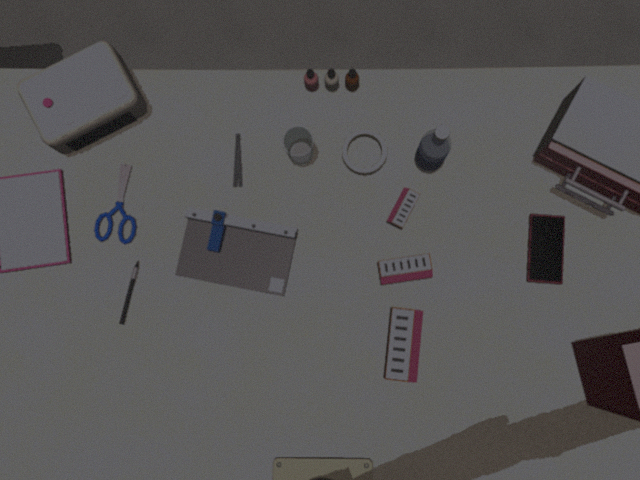

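Run:
```python
from h import *
I=cv2.imread('pics/top0.png'); D=np.load('top0.npy'); 
viewer.get_image('top')
def rect(P,lab):
    (c,s,a)=cv2.minAreaRect(np.float32(P[:,:2])); print(lab,len(P),np.round(c,1),np.round(s,1),round(a,1),np.round(np.percentile(P[:,2],[5,50,95]),1))
for r in silhouettes('top','practice_block')[:3]:
    P,_=cloud('top',D,r['pixels']); z=np.percentile(P[:,2],90); rect(P,r['xy']); rect(P[P[:,2]>z-7],'top')
    rect(P[P[:,2]>8],'>8')
for t in('jig','fence','stop_block'):
    r=silhouettes('top',t)[0]; P,_=cloud('top',D,r['pixels']); rect(P,t)
    if t=='jig':
        rect(P[(P[:,2]>8)&(P[:,2]<16)],'bed'); rect(P[(P[:,2]>37)&(P[:,2]<46)],'fence top')
    if t=='stop_block': rect(P[(P[:,2]>31)&(P[:,2]<39)],'stoptop')
c=np.vstack([I[175:385,330:480]]); cv2.imwrite('pics/crop0.png',cv2.resize(np.hstack([I[185:375,340:470],I[165:355,150:320]]),None,fx=2.6,fy=2.6,interpolation=2))
```

```text
[404.8, 208.2] 711 [ 631.3 -175. ] [39.1 91.6] 65.2 [16.6 30.4 35.5]
top 518 [ 627.7 -174.3] [34.5 83.7] 63.5 [28.1 31.8 35.9]
>8 689 [ 628.7 -173.2] [37.4 84.4] 63.3 [20.4 30.6 35.6]
[404.5, 265.6] 1323 [ 497.9 -178.4] [ 54.8 117.5] 9.3 [24.7 39.8 45.1]
top 888 [ 498.1 -174.9] [ 44.4 109.9] 8.6 [38.  41.4 45.7]
>8 1301 [ 495.3 -175.5] [ 50.4 110.6] 8.6 [26.1 39.9 45.1]
[404.4, 343.9] 2441 [ 335.1 -172.3] [ 72.9 153.8] 84.4 [31.8 53.1 58.2]
top 1718 [ 336.8 -164.7] [ 56.3 146.8] 83.2 [51.1 54.5 58.7]
>8 2394 [ 336.3 -170.3] [ 67.6 146.5] 83.8 [34.5 53.2 58.3]
jig 7818 [535.3 189.3] [247.3 155.8] 79.2 [ 7.9 13.4 43.9]
bed 5110 [533.5 188. ] [242.8 152.7] 79.1 [ 8.7 12.3 15.3]
fence top 766 [566.  179.7] [241.   79.7] 82.0 [37.7 41.8 45.5]
fence 1254 [598.9 181.5] [254.8  33.7] 78.8 [13.2 39.5 46.3]
stop_block 543 [574.  227.8] [31.3 82.9] 78.9 [22.7 37.3 61.8]
stoptop 272 [562.1 228.8] [27.9 59.4] 78.7 [31.8 35.7 38.6]
```

View pics/crop0.png

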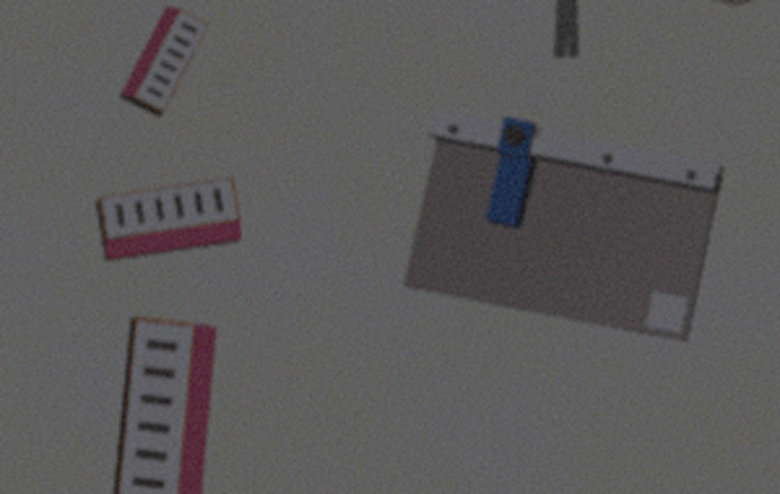

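Candidates: small block (404,209), medium (405,268), large (404,342). The medium one measures 50 x 110 x 40 mm, so it is the one meant. Its pink bevel faces the robot. The jig is at about (236,255), yaw about -0.19, with the blue stop at (216,231).

```bash
cat >> h.py <<'E'
from scipy.spatial.transform import Rotation as R
def go(pos,yaw,tilt=0):
    """shift/turn in tool axes to a world pose; tilt leans the fingers about the world horizontal axis square to jig x"""
    s=ctrl.read_state(); R0=R.from_euler('xyz',s['tool_rot'])
    Rt=R.from_euler('xyz',[np.pi,0,yaw])
    if tilt: Rt=R.from_rotvec(tilt*np.array([-np.sin(JY),np.cos(JY),0]))*Rt
    print('xyz',np.round(R0.inv().apply(np.array(pos)-s['eef_pos']),1),'ang',np.round((R0.inv()*Rt).as_rotvec(),3))
JY=-0.19; JC=np.array([534.5,188.7])
def jig(x,y):
    c,s=np.cos(JY),np.sin(JY); return JC+[c*x-s*y, s*x+c*y]
E
python3 -c "
from h import *
go([495.3,-175.5,150],1.72)"
```

```text
xyz [ 414.  -326.5  100.3] ang [ 0.    -0.    -1.397]
```

```bash
python3 -m creep '[{"jaw":1,"xyz":[414,-326.5,100],"angular":[0,0,-1.397]},{"jaw":1,"xyz":[414,-326.5,100],"angular":[0,0,-1.397]},{"jaw":1,"xyz":[414,-326.5,100],"angular":[0,0,-1.397]},{"jaw":1,"xyz":[414,-326.5,100],"angular":[0,0,-1.397]},{"jaw":1,"xyz":[414,-326.5,100],"angular":[0,0,-1.397]},{"jaw":1,"xyz":[414,-326.5,100],"angular":[0,0,-1.397]},{"jaw":1,"xyz":[414,-326.5,100],"angular":[0,0,-1.397]},{"jaw":1,"xyz":[414,-326.5,100],"angular":[0,0,-1.397]},{"jaw":1,"xyz":[414,-326.5,100],"angular":[0,0,-1.397]},{"jaw":1,"xyz":[414,-326.5,100],"angular":[0,0,-1.397]},{"jaw":1,"xyz":[414,-326.5,100],"angular":[0,0,-1.397]},{"jaw":1,"xyz":[414,-326.5,100],"angular":[0,0,-1.397]}]'; python3 -c "
from h import *
go([495.3,-175.5,26],1.72)
I,D=viewer.get_image('side'); cv2.imwrite('pics/s1.png',cv2.resize(I[120:360,230:550,::-1],None,fx=2.4,fy=2.4))"
```

```text
clock: 2.95
eef_pos: [494.5, -177.2, 150.5]
tool_rot: [-3.141, 0.001, 1.717]
force: [-0.5, -0.7, 0.5]
width: 85.3
gripper_force: 0.0
xyz [  1.7   1.1 124.5] ang [-0.     0.001 -0.003]
```

View pics/s1.png

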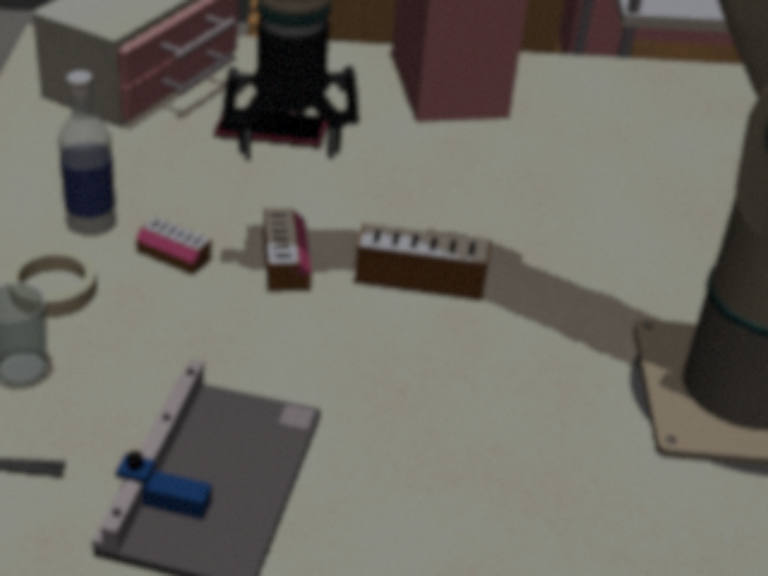

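The side view shows the open jaws straddling the line of the medium block (285,250). I'll descend and grip.

```bash
python3 -m creep '[{"jaw":1,"xyz":[0,0,0],"angular":[0,0,0]},{"jaw":1,"xyz":[0,0,50],"angular":[0,0,0]},{"jaw":1,"xyz":[0,0,100],"angular":[0,0,0]},{"jaw":1,"xyz":[0,0,124],"angular":[0,0,0]},{"jaw":1,"xyz":[0,0,124],"angular":[0,0,0]},{"jaw":-1,"xyz":[0,0,124],"angular":[0,0,0]},{"jaw":-1,"xyz":[0,0,124],"angular":[0,0,0]},{"jaw":-1,"xyz":[0,0,124],"angular":[0,0,0]},{"jaw":-1,"xyz":[0,0,124],"angular":[0,0,0]},{"jaw":-1,"xyz":[0,0,124],"angular":[0,0,0]},{"jaw":-1,"xyz":[0,0,124],"angular":[0,0,0]}]'
```

```text
clock: 4.38
eef_pos: [496.3, -176.0, 27.9]
tool_rot: [3.139, 0.001, 1.719]
force: [0.4, 0.1, 5.7]
width: 48.7
gripper_force: 62.4
```

```bash
python3 -m creep '[{"jaw":-1,"xyz":[0,0,-50],"angular":[0,0,0]},{"jaw":-1,"xyz":[0,0,-100],"angular":[0,0,0]},{"jaw":-1,"xyz":[0,0,-100],"angular":[0,0,0]}]'; python3 -c "
from h import *
print(jig(-10,-40)); go([*jig(-10,-40),100],np.pi/2+JY); print(ctrl.read_state()['force'])"
```

```text
clock: 4.75
eef_pos: [497.9, -176.3, 130.3]
tool_rot: [3.134, 0.004, 1.719]
force: [0.0, 0.2, -2.1]
width: 48.9
gripper_force: 63.5
[517.12560185 151.30841955]
xyz [321.3  67.2  29.7] ang [0.008 0.002 0.338]
[ 0.02067687  0.2372422  -2.05589068]
```

```bash
python3 -m creep '[{"jaw":-1,"xyz":[40,8,0],"angular":[0,0,0.04]},{"jaw":-1,"xyz":[95,20,0],"angular":[0,0,0.1]},{"jaw":-1,"xyz":[150,31,0],"angular":[0,0,0.16]},{"jaw":-1,"xyz":[205,43,0],"angular":[0,0,0.22]},{"jaw":-1,"xyz":[260,54,0],"angular":[0,0,0.28]},{"jaw":-1,"xyz":[300,63,10],"angular":[0,0,0.32]},{"jaw":-1,"xyz":[321,67,20],"angular":[0,0,0.338]},{"jaw":-1,"xyz":[321,67,20],"angular":[0,0,0.338]},{"jaw":-1,"xyz":[321,67,20],"angular":[0,0,0.338]}]'
python3 - <<'E'
from h import *
s=ctrl.read_state(); print(s['eef_pos'],s['tool_rot'],s['qpos'])
for n in('top','side'):
    I,D=viewer.get_image(n); cv2.imwrite(f'pics/{n}2.png',I[:,:,::-1]); np.save(f'{n}2.npy',D)
I,D=viewer.get_image('side')
cv2.imwrite('pics/s2.png',cv2.resize(I[200:420,200:480,::-1],None,fx=2.7,fy=2.7))
go([*jig(-10,-40),41],np.pi/2+JY)
E
```

```text
clock: 5.88
eef_pos: [513.5, 150.2, 106.0]
tool_rot: [-3.141, 0.002, 1.381]
force: [-0.1, -0.6, -1.5]
width: 48.9
gripper_force: 63.3
[513.49440806 150.22184065 105.97944182] [-3.14081894e+00  1.82341505e-03  1.38076956e+00] [-0.26295999  0.67909996 -0.11317141  1.95868604  0.14736987  0.51319603
 -0.66992317]
xyz [ 1.7  2.7 65.5] ang [ 0.     0.001 -0.001]
```

View pics/s2.png

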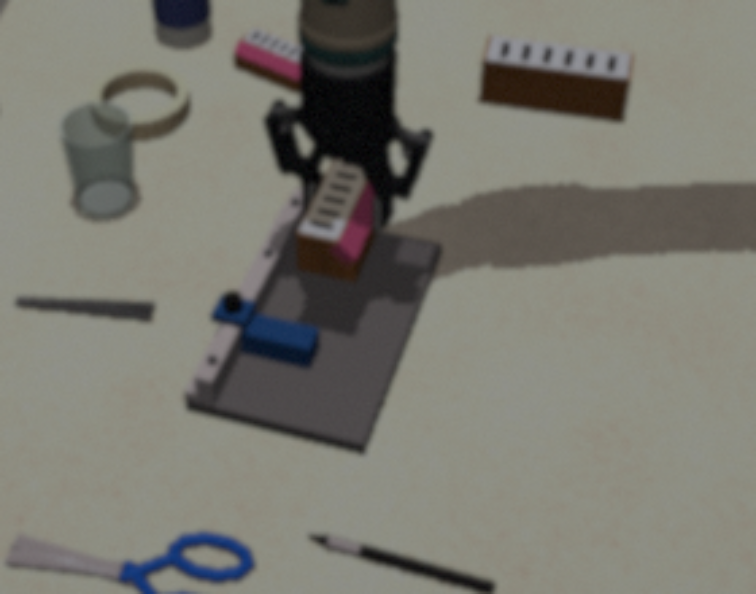

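The block is held level with the bevel (345,220) towards the open front, clear of the stop (280,340). I'll lower it onto the bed.

```bash
python3 -m creep '[{"jaw":-1,"xyz":[1,2,30],"angular":[0,0,0]},{"jaw":-1,"xyz":[1,2,50],"angular":[0,0,0]},{"jaw":-1,"xyz":[1,2,60],"angular":[0,0,0]},{"jaw":-1,"xyz":[1,2,60],"angular":[0,0,0]}]'; python3 -m creep '[{"jaw":-1,"xyz":[0,0,2],"angular":[0,0,0]},{"jaw":-1,"xyz":[0,0,4],"angular":[0,0,0]},{"jaw":-1,"xyz":[0,0,4],"angular":[0,0,0]}]'
```

```text
clock: 6.52
eef_pos: [515.9, 151.9, 46.1]
tool_rot: [-3.141, 0.001, 1.381]
force: [-0.9, -0.2, -1.4]
width: 48.5
gripper_force: 63.4
clock: 6.9
eef_pos: [516.2, 152.6, 42.6]
tool_rot: [3.141, -0.0, 1.382]
force: [-0.2, -0.2, -1.2]
width: 48.9
gripper_force: 63.4
```

```bash
python3 -m creep '[{"jaw":-1,"xyz":[0,0,2],"angular":[0,0,0]},{"jaw":-1,"xyz":[0,0,2],"angular":[0,0,0]},{"jaw":-1,"xyz":[0,0,2],"angular":[0,0,0]}]';  python3 -m creep '[{"jaw":-1,"xyz":[0,0,1],"angular":[0,0,0]},{"jaw":-1,"xyz":[0,0,1],"angular":[0,0,0]},{"jaw":-1,"xyz":[0,0,1],"angular":[0,0,0]}]'
```

```text
clock: 7.28
eef_pos: [516.0, 152.5, 40.3]
tool_rot: [-3.142, -0.0, 1.382]
force: [0.2, 0.4, -0.9]
width: 48.6
gripper_force: 63.4
clock: 7.65
eef_pos: [516.1, 152.6, 39.9]
tool_rot: [3.141, -0.0, 1.382]
force: [-0.2, -0.9, 6.0]
width: 48.7
gripper_force: 64.5
```

```bash
python3 -m creep '[{"jaw":-1,"xyz":[3,0,-0.5],"angular":[0,0,0]},{"jaw":-1,"xyz":[6,0,-0.5],"angular":[0,0,0]},{"jaw":-1,"xyz":[9,0,-0.5],"angular":[0,0,0]},{"jaw":-1,"xyz":[9,0,-0.5],"angular":[0,0,0]}]';  python3 -m creep '[{"jaw":-1,"xyz":[1,0,0],"angular":[0,0,0]},{"jaw":-1,"xyz":[2,0,0],"angular":[0,0,0]},{"jaw":-1,"xyz":[3,0,0],"angular":[0,0,0]},{"jaw":-1,"xyz":[3,0,0],"angular":[0,0,0]}]'
python3 - <<'E'
from h import *
for n in('top','side'):
    I,D=viewer.get_image(n); cv2.imwrite(f'pics/{n}3.png',I[:,:,::-1])
a=cv2.imread('pics/top3.png')[200:310,160:320]; b=cv2.imread('pics/side3.png')[260:380,250:410]
cv2.imwrite('pics/c3.png',np.vstack([cv2.resize(a,(436,300),interpolation=2),cv2.resize(b,(436,300),interpolation=2)]))
E
```

```text
clock: 8.15
eef_pos: [518.0, 162.1, 39.9]
tool_rot: [3.141, -0.001, 1.382]
force: [0.4, 0.6, 2.6]
width: 49.1
gripper_force: 64.1
clock: 8.65
eef_pos: [518.4, 164.4, 39.9]
tool_rot: [3.141, -0.0, 1.382]
force: [-1.7, -0.5, 4.2]
width: 48.6
gripper_force: 64.4
```

View pics/c3.png

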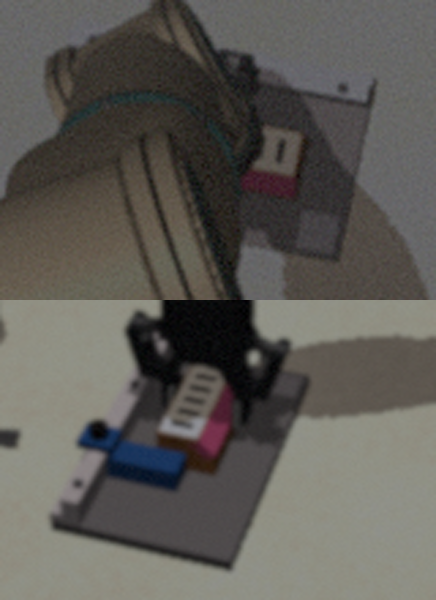

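The side view shows the block's end at (195,445), a few mm from the stop's face (185,455). I'll keep inching until it touches.

```bash
for i in 1 2 3; do python3 -m creep '[{"jaw":-1,"xyz":[1,0,0],"angular":[0,0,0]},{"jaw":-1,"xyz":[1.5,0,0],"angular":[0,0,0]},{"jaw":-1,"xyz":[1.5,0,0],"angular":[0,0,0]}]' | egrep 'pos|force: \['; done
```

```text
eef_pos: [518.6, 165.8, 39.9]
force: [-1.2, -1.0, 5.8]
eef_pos: [518.9, 167.3, 39.9]
force: [-0.5, -2.1, 5.4]
eef_pos: [518.9, 167.4, 39.9]
force: [-1.0, -3.7, 6.1]
```

```bash
for i in 1 2; do python3 -m creep '[{"jaw":-1,"xyz":[1,0,0],"angular":[0,0,0]},{"jaw":-1,"xyz":[1,0,0],"angular":[0,0,0]}]' | egrep 'pos|force: \['; done
```

```text
eef_pos: [518.9, 167.5, 39.9]
force: [-1.0, -4.6, 7.0]
eef_pos: [518.9, 167.5, 39.9]
force: [-1.6, -8.0, 8.2]
```

```bash
python3 -m creep '[{"jaw":-1,"xyz":[-2,0,0],"angular":[0,0,0]},{"jaw":-1,"xyz":[-2.5,0,-0.5],"angular":[0,0,0]},{"jaw":0.6,"xyz":[-2.5,0,-0.5],"angular":[0,0,0]},{"jaw":0.6,"xyz":[-2.5,0,-0.5],"angular":[0,0,0]},{"jaw":0.6,"xyz":[-2.5,0,-0.5],"angular":[0,0,0]},{"jaw":0.6,"xyz":[-2.5,0,-0.5],"angular":[0,0,0]},{"jaw":0.6,"xyz":[-2.5,0,-0.5],"angular":[0,0,0]},{"jaw":0.6,"xyz":[-2.5,0,-0.5],"angular":[0,0,0]},{"jaw":0.6,"xyz":[-2.5,0,-40],"angular":[0,0,0]},{"jaw":0.6,"xyz":[-2.5,0,-80],"angular":[0,0,0]},{"jaw":0.6,"xyz":[-2.5,0,-80],"angular":[0,0,0]}]'
python3 - <<'E'
from h import *
I,D=viewer.get_image('side'); cv2.imwrite('pics/s4.png',cv2.resize(I[240:390,230:430,::-1],None,fx=3,fy=3,interpolation=2))
# push from front: tool y along jig y, yaw = pi+JY, closed, start ahead of front face
go([*jig(-90,-24),120],np.pi+JY)
E
```

```text
clock: 11.75
eef_pos: [521.1, 169.0, 122.6]
tool_rot: [3.136, -0.003, 1.382]
force: [1.2, 0.5, -0.1]
width: 68.2
gripper_force: 0.0
xyz [ -1.3 -79.5   0.8] ang [ 3.00e-03  1.00e-03 -1.57e+00]
```

View pics/s4.png

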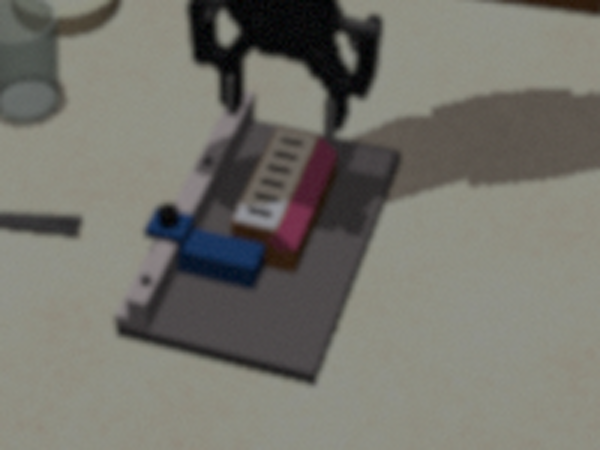

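The block is released, flat on the bed, with its end near the stop at (265,255). Next I'll shut the jaws, turn a quarter, and go to the front.

```bash
python3 -m creep '[{"jaw":-1,"xyz":[-1,-40,0],"angular":[0,0,-0.17]},{"jaw":-1,"xyz":[-1,-80,0],"angular":[0,0,-0.35]},{"jaw":-1,"xyz":[-1,-80,0],"angular":[0,0,-0.52]},{"jaw":-1,"xyz":[-1,-80,0],"angular":[0,0,-0.7]},{"jaw":-1,"xyz":[-1,-80,0],"angular":[0,0,-0.88]},{"jaw":-1,"xyz":[-1,-80,0],"angular":[0,0,-1.06]},{"jaw":-1,"xyz":[-1,-80,0],"angular":[0,0,-1.24]},{"jaw":-1,"xyz":[-1,-80,0],"angular":[0,0,-1.42]},{"jaw":-1,"xyz":[-1,-80,0],"angular":[0,0,-1.57]},{"jaw":-1,"xyz":[-1,-80,0],"angular":[0,0,-1.57]},{"jaw":-1,"xyz":[-1,-80,0],"angular":[0,0,-1.57]}]'
python3 - <<'E'
from h import *
I,D=viewer.get_image('top'); cv2.imwrite('pics/top5.png',I[:,:,::-1])
for r in silhouettes('top','practice_block')[:4]:
    P,_=cloud('top',D,r['pixels']); P=P[P[:,2]>18]
    if len(P): print(r['score'],r['xy'],len(P),cv2.minAreaRect(np.float32(P[:,:2])), np.median(P,0))
print(ctrl.read_state()['qpos'])
go([*jig(-68,-24),41],np.pi+JY)
E
```

```text
clock: 13.18
eef_pos: [439.9, 182.1, 119.2]
tool_rot: [-3.141, -0.001, 2.949]
force: [-0.9, -0.3, 0.5]
width: 0.4
gripper_force: 0.0
0.86 [241.0, 253.6] 1268 ((507.1001281738281, 164.04200744628906), (124.40379333496094, 80.86229705810547), 76.09215545654297) [520.76109365 163.53327965  51.42049624]
0.69 [403.4, 207.0] 653 ((628.5567016601562, -173.4980010986328), (37.42356872558594, 83.9838638305664), 62.51627731323242) [ 626.97432027 -172.82636556   30.55916575]
0.66 [403.3, 342.8] 2368 ((336.3448791503906, -170.49826049804688), (67.89935302734375, 146.6875), 83.7298583984375) [ 335.44427508 -167.68597152   53.52231148]
[-0.09263468  0.65006308 -0.52897199  2.09967551  0.62406599  0.54999175
  0.30054897]
xyz [-23.5   0.2  78.5] ang [-0.    -0.    -0.001]
```

```bash
python3 -m creep '[{"jaw":-1,"xyz":[-20,0,40],"angular":[0,0,0]},{"jaw":-1,"xyz":[-24,0,78],"angular":[0,0,0]},{"jaw":-1,"xyz":[-24,0,78],"angular":[0,0,0]},{"jaw":-1,"xyz":[-30,0,78],"angular":[0,0,0]},{"jaw":-1,"xyz":[-36,0,78],"angular":[0,0,0]},{"jaw":-1,"xyz":[-42,0,78],"angular":[0,0,0]},{"jaw":-1,"xyz":[-45,0,78],"angular":[0,0,0]},{"jaw":-1,"xyz":[-48,0,78],"angular":[0,0,0]},{"jaw":-1,"xyz":[-48,0,78],"angular":[0,0,0]}]' 
python3 -m creep '[{"jaw":-1,"xyz":[-3,0,0],"angular":[0,0,0]},{"jaw":-1,"xyz":[-6,0,0],"angular":[0,0,0]},{"jaw":-1,"xyz":[-9,0,0],"angular":[0,0,0]},{"jaw":-1,"xyz":[-12,0,0],"angular":[0,0,0]},{"jaw":-1,"xyz":[-15,0,0],"angular":[0,0,0]},{"jaw":-1,"xyz":[-18,0,0],"angular":[0,0,0]},{"jaw":-1,"xyz":[-21,0,0],"angular":[0,0,0]},{"jaw":-1,"xyz":[-21,0,0],"angular":[0,0,0]}]'; python3 -c "
from h import *
p=ctrl.read_state()['eef_pos'][:2]-JC; print(R.from_euler('z',-JY).apply([*p,0]))"
```

```text
clock: 14.4
eef_pos: [487.7, 173.1, 41.9]
tool_rot: [3.141, 0.0, 2.951]
force: [0.3, -0.3, 1.1]
width: -0.2
gripper_force: 0.0
clock: 15.4
eef_pos: [508.5, 169.2, 41.9]
tool_rot: [3.141, 0.0, 2.951]
force: [-0.3, -0.6, -0.1]
width: -0.0
gripper_force: 0.0
[-21.87443818 -24.07271975   0.        ]
```

```bash
python3 -m creep '[{"jaw":-1,"xyz":[-2,0,0],"angular":[0,0,0]},{"jaw":-1,"xyz":[-4,0,0],"angular":[0,0,0]},{"jaw":-1,"xyz":[-6,0,0],"angular":[0,0,0]},{"jaw":-1,"xyz":[-6,0,0],"angular":[0,0,0]}]' | egrep 'pos|force: \['
for i in 1 2 3; do python3 -m creep '[{"jaw":-1,"xyz":[-1,0,0],"angular":[0,0,0]},{"jaw":-1,"xyz":[-2,0,0],"angular":[0,0,0]},{"jaw":-1,"xyz":[-2,0,0],"angular":[0,0,0]}]'| egrep 'pos|force: \['; done
python3 - <<'E'
from h import *
I,D=viewer.get_image('side'); cv2.imwrite('pics/s6.png',cv2.resize(I[250:380,240:420,::-1],None,fx=3.3,fy=3.3,interpolation=2))
E
```

```text
eef_pos: [514.2, 168.1, 41.8]
force: [-0.5, -0.3, -0.1]
eef_pos: [516.0, 167.7, 41.8]
force: [0.1, 0.6, 0.3]
eef_pos: [516.6, 167.6, 41.7]
force: [-4.8, 1.0, 2.1]
eef_pos: [516.7, 167.5, 41.5]
force: [-9.0, 2.0, 4.1]
```

View pics/s6.png

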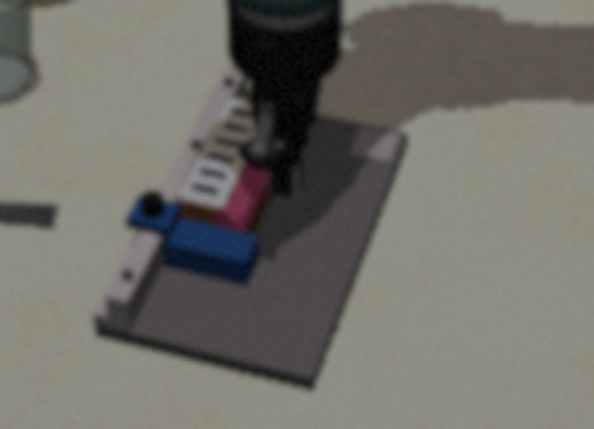

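The block is flush on the fence (200,180) with its end at the stop (180,230). I'll retract, rise, and come onto the bevel diagonally.

```bash
python3 -m creep '[{"jaw":-1,"xyz":[4,0,0],"angular":[0,0,0]},{"jaw":-1,"xyz":[9,0,0],"angular":[0,0,0]},{"jaw":-1,"xyz":[9,0,-20],"angular":[0,0,0]},{"jaw":-1,"xyz":[9,0,-29],"angular":[0,0,0]},{"jaw":-1,"xyz":[9,0,-29],"angular":[0,0,0]},{"jaw":-1,"xyz":[0,0,-29],"angular":[0,0,0]},{"jaw":-1,"xyz":[0,0,-29],"angular":[0,0,0]},{"jaw":-1,"xyz":[0,0,-29],"angular":[0,0,0]}]' 
for i in 1 2; do python3 -m creep '[{"jaw":-1,"xyz":[-1,0,1],"angular":[0,0,0]},{"jaw":-1,"xyz":[-2,0,2],"angular":[0,0,0]},{"jaw":-1,"xyz":[-2,0,2],"angular":[0,0,0]},{"jaw":-1,"xyz":[-2,0,2],"angular":[0,0,0]}]'| egrep 'pos|force: \['; done
```

```text
clock: 18.08
eef_pos: [519.7, 166.8, 70.4]
tool_rot: [-3.141, -0.001, 2.951]
force: [-1.3, -0.8, -1.0]
width: -0.0
gripper_force: 0.0
eef_pos: [521.8, 166.6, 68.8]
force: [-0.3, 0.2, -0.0]
eef_pos: [523.8, 166.2, 66.8]
force: [-0.6, 0.1, -0.5]
```

```bash
for i in 1 2 3; do python3 -m creep '[{"jaw":-1,"xyz":[-1,0,1],"angular":[0,0,0]},{"jaw":-1,"xyz":[-1,0,1],"angular":[0,0,0]},{"jaw":-1,"xyz":[-1,0,1],"angular":[0,0,0]}]'| egrep 'pos|force: \['; done
```

```text
eef_pos: [524.8, 166.0, 65.8]
force: [0.1, 0.6, 0.3]
eef_pos: [525.7, 165.9, 64.8]
force: [0.2, 0.2, 0.3]
eef_pos: [526.7, 165.7, 63.8]
force: [0.2, -0.3, -0.3]
```

```bash
for i in 1 2 3; do python3 -m creep '[{"jaw":-1,"xyz":[0,0,1],"angular":[0,0,0]},{"jaw":-1,"xyz":[0,0,1],"angular":[0,0,0]},{"jaw":-1,"xyz":[0,0,1],"angular":[0,0,0]}]'| egrep 'pos|force: \['; done
```

```text
eef_pos: [526.4, 165.9, 63.0]
force: [-2.0, -0.1, 5.0]
eef_pos: [525.9, 166.1, 62.5]
force: [-4.0, -0.3, 9.2]
eef_pos: [525.5, 166.4, 61.9]
force: [-6.4, 0.0, 15.3]
```

```bash
for i in 1; do python3 -m creep '[{"jaw":-1,"xyz":[-1.5,0,-1],"angular":[0,0,0]},{"jaw":-1,"xyz":[-1.5,0,-1],"angular":[0,0,0]},{"jaw":-1,"xyz":[-1.5,0,-1],"angular":[0,0,0]},{"jaw":-1,"xyz":[-1.5,0,-1],"angular":[0,0,0]}]'; done
python3 - <<'E'
from h import *
I,D=viewer.get_image('side'); cv2.imwrite('pics/s7.png',cv2.resize(I[250:380,240:420,::-1],None,fx=3.3,fy=3.3,interpolation=2))
print(ctrl.read_state()['force'])
E
```

```text
clock: 21.82
eef_pos: [525.6, 166.3, 62.0]
tool_rot: [-3.141, -0.004, 2.953]
force: [-7.3, 1.3, 9.2]
width: 0.3
gripper_force: 6.0
[-7.25751757  1.34742793  9.49216973]
```

View pics/s7.png

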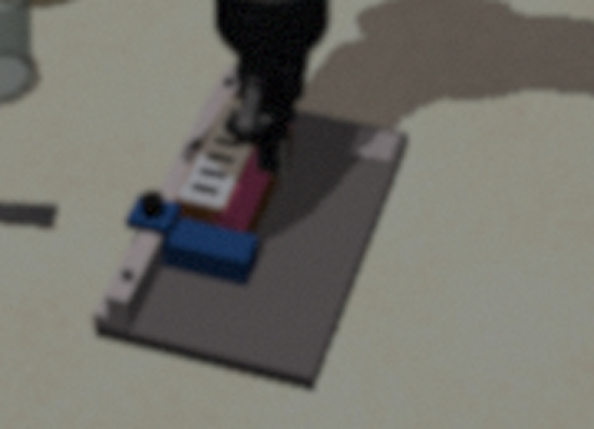

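The fingertips sit on the bevel (262,165), pushing about 7.5 N back and 9.4 N down. I'll do one quick check of the end gap and the force's steadiness.

```bash
python3 -m creep '[{"jaw":-1,"xyz":[0,0,0],"angular":[0,0,0]},{"jaw":-1,"xyz":[0,0,0],"angular":[0,0,0]},{"jaw":-1,"xyz":[0,0,0],"angular":[0,0,0]},{"jaw":-1,"xyz":[0,0,0],"angular":[0,0,0]}]' | egrep 'pos|force: \['
python3 - <<'E'
from h import *
I,D=viewer.get_image('side')
P,uv=cloud('side',D); J=R.from_euler('z',-JY).apply(P-[*JC,0])
px=I[uv[:,1],uv[:,0]].astype(int)
blue=(px[:,2]-px[:,0]>40)
n=(abs(J[:,0])<75)&(abs(J[:,1])<120)
st=n&blue&(J[:,2]>31)&(J[:,2]<41)&(J[:,0]<35); bt=n&(J[:,2]>47)&(J[:,2]<57)&(J[:,0]>20)&(J[:,0]<45)&(J[:,1]>-10)&(J[:,1]<50)&~blue
print('stop top y',np.percentile(J[st,1],[2,50,98]),st.sum(),'block top y max',np.percentile(J[bt,1],[50,90,98]),bt.sum())
E
```

```text
eef_pos: [525.6, 166.4, 62.0]
force: [-7.1, 1.3, 8.9]
stop top y [35.18721835 48.99159662 61.29052643] 184 block top y max [15.3221435  33.96002318 37.85780946] 174
```

```bash
python3 -c "
from cell import ctrl
print(ctrl.finish_job())"
```

```text
the job is handed in; nothing more can be done
None
```

I handed the job in with the block pressed on the bevel (about 7 N back, 9 N down), flush on the fence and with its end at the stop, after setting it on the bed and letting go; the hand-in gave no verdict, and I didn't re-measure the bystanders or the stop block's shift.

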